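# Hold a coating gauge square on the ring-marked spot of a sloping walnut stand

## Task

Lift the coating gauge out of its wooden socket block and press its sprung tip gently onto the sloping walnut top, inside the round ring of tape (not the square or the triangle), with the gauge square to the sloping surface and the tip sunk about half of its travel. The program finishes while still holding the gauge there, steady in the gripper; leave the tin, brush and tape roll where they are.

Things in the scene. Friction and masses are not known exactly. Their poses are not given: they have to be found in the camera images.
- gauge: pen-shaped coating gauge, loose, upright in the socket block, its shoulder resting on the block. Origin at the tip's end (tip out); z up its axis, x and y square to its flat sides. From the origin up: steel tip, 8 mm dia, 0-12 mm; aluminium nozzle, 18 mm dia, to 47; grey body, 26 x 26 mm square, 47 to 127 (top end; display on -x side). 110 to 210 g, balanced near 80 mm. Grip the body by two opposite flats
- gauge_tip (a point): centre of the end face of the gauge's sprung steel tip; it moves with the tip as it sinks
- plunger (a joint): how far the sprung tip has sunk into the gauge, m: 0 fully out, 0.012 fully in. It begins to move at about 1 N and needs 0.4 N more for each mm (3.4 N at 6 mm, about 5.8 N fully in)
- socket: plywood socket block, fixed, 80 x 80 x 60 mm high, with an upright round hole 22 mm in diameter and 55 mm deep in the middle of its top. Origin at the centre of its underside on the table
- board: sloping walnut top of a laptop stand, fixed, 200 mm (its x, up the slope) x 260 mm (its y, level) x 18 mm thick. Origin at the centre of its upper face, 75 mm above the table; z points square out of that face. Slopes at 20 degrees, low edge (41 mm above the table) on its -x side, high edge 109 mm; yaw varies
- ring_mark: round ring of thin paper tape stuck on the board, 24 mm inside and 34 mm outside diameter, half-way up the slope. Origin at the ring's centre on the board's face, 75 mm above the table; its z axis is vertical. Along the board the three marks are drawn in any order, about 80 mm apart
- square_mark: square outline of the same tape, 34 mm outside, on the same level line of the board. Origin at its centre on the board's face. Not the spot to measure
- triangle_mark: triangular outline of the same tape, about 45 mm a side, on the same level line of the board. Origin at its centre on the board's face. Not the spot to measure
- tin: bystander: round metal paint tin, 100 mm in diameter, 120 mm high, beyond the work. Origin at the centre of its underside
- brush: bystander: paint brush lying on the table on the robot's side. Origin under its middle
- tape_roll: bystander: roll of paper tape lying flat, 90 mm in diameter, 24 mm high, on the robot's side. Origin at the centre of its underside
Mind the look-alikes: they are no part of the job. There is more than one size of the gauge; the one meant has the size given above.

How it is judged (in metres and radians):
On the way:
1. the gauge is held clear of the socket block, its tip higher than the block's top (z of gauge_tip in the frame of socket above 0.062 m and contact force between the fingers and gauge above 2 N and contact force between gauge and socket below 0.2 N), for 0.1 s.
At the end, for the whole second after the job is handed in: gauge gripped, still, clear of its block; tip within 9 mm of the ring's centre, axis within 0.13 rad of square to the board, tip sunk 2.5 to 10 mm, push 1 to 8 N; tin, brush and tape roll within 30 mm of where they began (distance between gauge_tip and ring_mark below 0.009 m and angle between the z axis of gauge and the z axis of board, either way round below 0.13 rad and value of joint plunger between 0.0025 and 0.01 m and contact force between gauge and board between 1 and 8 N and contact force between the fingers and gauge above 2 N and contact force between gauge and socket below 0.2 N and linear speed of gauge below 0.02 m/s and distance of each of tin, brush, tape_roll from where it was at the start of the episode below 0.03 m); the arm keeps its last pose, push and grip.
It fails at once if the gauge is pushed or knocked against the board with more than 15 N (contact force between gauge and board above 15 N).
It fails at once if the tin, brush or tape roll is moved by more than 30 mm (distance of any of tin, brush, tape_roll from where it was at the start of the episode above 0.03 m).
It also fails if it takes over 35 s, if anything falls off the work surface, if the arm or the gripper's body presses on something with over 40 N, if the wrist force passes 120 N, or if a joint passes its speed limit or range.

## Robot

A 6-joint arm with a two-finger parallel gripper is mounted at the origin on the work surface. World frame = base frame: x ahead of the robot, y to its left, z up, the work surface at z = 0. Lengths are in m, angles in degrees, forces in N, time in s.
With the tool pointing down it reaches from about 0.4 to 0.825 m from the base axis. Payload 7 kg.
Tool frame: the origin (TCP) lies midway between the tips of the shut fingers; the grasp point (between the pads) lies 19 mm behind it; z points along the fingers, y is the direction in which the jaws open and shut (so a half turn about z gives the same grasp; the last joint's range is limited). The gripper opens to 88 mm and grips with 3 to 60 N. Pads are 19 mm wide; open, the fingers measure 130 mm over their backs; the gripper's body (78 mm by 193 mm) begins 47 mm behind the grasp point.
Start: joints at [-53.165, 20.546, 0.682, 0, -70.136, -16.507], TCP at [0.234, -0.633, 0.227] pointing down, gripper open.
Joint ranges: [-176.03, 176.03], [-82.01, 121.73], [-58.28, 71.71], [-173.87, 95.51], [-174.79, -0.11], [-173.66, 173.66]. Speed limits (degrees/s): [136.94, 136.94, 172.46, 180, 180, 180].

## Interface

Orientations are given as [roll, pitch, yaw] about the fixed x, y, z axes, in that order (R = Rz(yaw) Ry(pitch) Rx(roll)).
In Python, from plant import get_state, capture, get_calibration, close_job, boxes_of, cut_out gives the robot as it stands.
- The arm moves only by the tool apply_moves, never from a script. Its argument "commands" is a list of rows, each an object with "grip": the closure, from 0 (fully open) to 1 (shut); "slide": the shift along the tool's x, y, z in m, a list of three; "roll": the turn about the tool's z in degrees. In form: [{"grip": grip, "slide": [x, y, z], "roll": roll}, ...]. A call has 1 to 5 rows; each row is the pose to reach, as a shift and turn from the pose commanded when the call began, along the tool's axes at that moment; what a row does not reach only later rows make up. A row lasts 1/8 s, in which the tool goes at most 62.5 mm and 10.7 degrees, less where a joint would pass 70% of its speed; a pose out of reach is approached as far as the arm can. A call with a gripper value outside its range is refused whole. The fingers move at their own pace and stop on an object; "grip_force" is the grip in N (left out, the last holds). Time passes only in rows, so rows that repeat a pose let the fingers close. It gives the time, the measured TCP pose, the force and the opening at its end, in the units of the state.
- get_state(): the state, without advancing time (a new reading comes with each control period).
- capture(name): name is "scene" or "top"; returns (picture, depth): 420x560x3 uint8, red, green, blue; 420x560 float32, m along the optical axis (not along the pixel's ray), 0 where there is no reading.
- get_calibration(name): a dict with "mtx" (3x3 intrinsics, pixels), "R" (3x3) and "t" (3): a world point X has camera coordinates R X + t. Camera axes: x right, y down, z forward; pixel columns grow to the right and rows downward; lengths in m; the calibration is good to about 2 mm. A picture is of the moment at which its call begins. get_calibration takes no time and is no camera call.
- close_job(): hands the job in, once; it reports no verdict.
Trained networks look in the newest picture that a camera, given by its name, has taken for a name from the list of things; names that differ only in an ending like _2 or _b are one class to them, and where a whole thing is asked for, a point or a joint stands for the part that bears it (a point fixed in the world has none). Each returns a list of dicts, best first, with "score" (0 to 1); they miss things now and then, are a little off and sometimes report something else, mostly with a low value. They report only what shows in the picture. A call takes as long as a camera call. They do not tell look-alikes from the thing itself.
- boxes_of(name, camera): "position" ([x, y, z] in m, in the coordinates of the camera as it stood for that picture, good to about 4 mm: the middle of the surface that is visible of it).
- cut_out(name, camera): "mask" (420x560 bool, what is visible of it).
The state is a dict: "time_s": time; "joints": joint angles; "qd": joint speeds; "joint_torque": joint torques, N m; "tcp_pos": TCP position; "eef_rot": TCP orientation; "contact_force": force on the tool from outside, world axes, zero at the start; "moment": the same for the moment, N m; "gripper_width": finger opening in m.
Only numpy, scipy, OpenCV 4.12 (cv2) and the standard library are available. Lean on these libraries where they do the work, as an engineer would, in place of code of your own. Each camera call takes 0.05 s, during which the arm holds its last target.

## Working session

There is one attempt and no reset: what is moved stays moved. The work goes in short steps, Python scripts to look and compute and a tool call to move; the robot and the scene stay as the last step left them, time stands still between calls to the robot, and variables do not carry over. Pictures are saved under pics/ and viewed, and the job is handed in when it is done.

Besides the shell and the picture viewer there is one more tool, called after "Call:" by a JSON object that holds its "op" and its "data", one argument or row to a line. apply_moves: Moves the arm, as the interface text tells. Its arguments: {"type":"object","properties":{"commands":{"type":"array"},"grip_force":{"type":"number"}},"required":["commands"]}

```bash
ls; mkdir -p pics
python3 - <<'E'
from plant import *
import cv2,numpy as np
s=get_state();print(s)
for n in("scene","top"):
    p,d=capture(n);cv2.imwrite(f"pics/{n}0.png",p[:,:,::-1]);np.savez(f"{n}0.npz",p=p,d=d)
    c=get_calibration(n);print(n,c)
    names=["gauge","socket","board","ring_mark","square_mark","triangle_mark"] 
    for k in names:
        for b in boxes_of(k,n)[:4]:
            X=c["R"].T@(np.array(b["position"])-c["t"]); uv=c["mtx"]@np.array(b["position"]);print(k,round(b["score"],2),X.round(3),(uv[:2]/uv[2]).round())
E
```

```text
pics
{'time_s': 0.0, 'joints': array([-5.31646134e+01,  2.05899978e+01,  6.33382303e-01, -1.97040835e-02,
       -7.01347502e+01, -1.65053972e+01]), 'qd': array([-0.12725196,  0.04052635, -0.01866367,  0.04354042,  0.01701373,
       -0.01045057]), 'joint_torque': array([ 1.69911906e-03, -5.82723427e+01,  2.93065685e+01,  6.99705809e+00,
        7.11882240e-03, -1.90579881e-04]), 'tcp_pos': array([ 0.23430032, -0.63251245,  0.22563724]), 'eef_rot': array([ 1.79907136e+02, -8.20009837e-03, -1.59676714e+02]), 'contact_force': array([-0.21042894, -0.17363745,  0.00685182]), 'moment': array([ 0.00603678, -0.0364852 ,  0.00326916]), 'gripper_width': 0.08731460820526574}
scene {'mtx': array([[428.8321538 ,   0.        , 279.91062649],
       [  0.        , 428.8321538 , 213.79940001],
       [  0.        ,   0.        ,   1.        ]]), 'R': array([[-0.14100011,  0.99000544,  0.00286291],
       [ 0.55215364,  0.08103931, -0.82979454],
       [-0.82173312, -0.11542036, -0.55806166]]), 't': array([ 0.15109562, -0.25915134,  1.45528307])}
gauge 0.96 [ 0.56  -0.184  0.107] [231. 190.]
gauge 0
[... 215 characters left out ...]
5. 210.]
top {'mtx': array([[520.71218511,   0.        , 285.699537  ],
       [  0.        , 520.71218511, 213.65979641],
       [  0.        ,   0.        ,   1.        ]]), 'R': array([[-0.02677445, -0.99963574,  0.00339444],
       [-0.99396767,  0.02626105, -0.10648304],
       [ 0.10635511, -0.00622499, -0.99430873]]), 't': array([-0.05206795,  0.58208336,  1.48178603])}
gauge 0.61 [ 0.644 -0.175  0.084] [323. 188.]
gauge 0.53 [ 0.6   -0.088  0.083] [293. 204.]
gauge 0.44 [ 0.553 -0.186  0.141] [330. 218.]
socket 0.65 [ 0.542 -0.181  0.061] [326. 225.]
board 0.62 [0.535 0.17  0.079] [201. 230.]
board 0.17 [ 0.546 -0.183  0.063] [327. 224.]
ring_mark 0.44 [0.514 0.251 0.078] [173. 238.]
```

View pics/scene0.png

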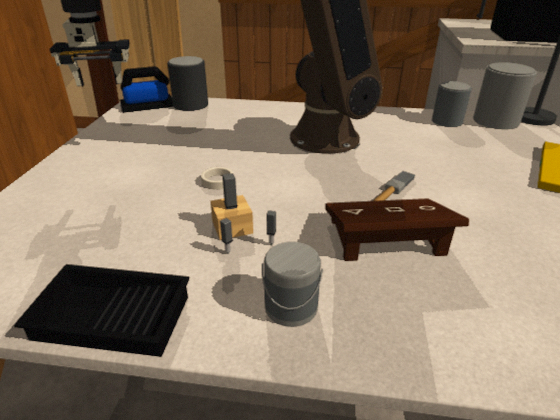

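View pics/top0.png

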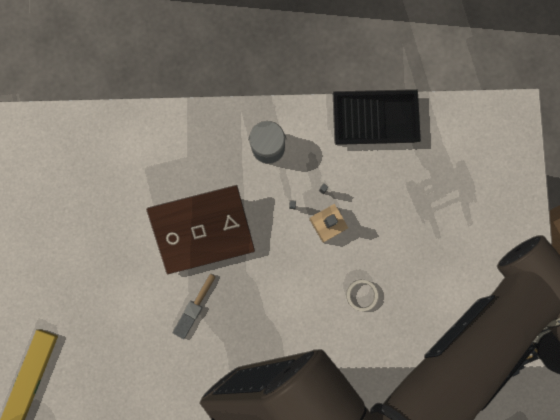

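The pictures show three pen-like things. One stands in the wooden block (scene 231,190; top 330,220). Two smaller ones stand free on the table (scene 271,226 and 226,234; top 293,204 and 323,188). The one in the block fits the description, so I'll confirm its size in a crop. On the board, the ring is the leftmost mark in the top picture (173,238).

```bash
cat > h.py <<'E'
import numpy as np,cv2
from plant import *
def cloud(d,c):
    v,u=np.mgrid[0:420,0:560]; K=c["mtx"]
    P=np.stack([(u-K[0,2])/K[0,0]*d,(v-K[1,2])/K[1,1]*d,d],-1)
    W=(P-c["t"])@c["R"]; W[d<=0]=np.nan; return W
def rayz(uv,c,z):
    r=c["R"].T@np.array([(uv[0]-c["mtx"][0,2])/c["mtx"][0,0],(uv[1]-c["mtx"][1,2])/c["mtx"][1,1],1]); o=-c["R"].T@c["t"]
    return o+r*(z-o[2])/r[2]
def proj(X,c):
    p=c["mtx"]@(c["R"]@np.array(X)+c["t"]); return p[:2]/p[2]
E
python3 - <<'E'
from h import *
out=[]
for n,(u0,v0,u1,v1) in dict(scene=(195,160,295,260),top=(275,165,375,265)).items():
    z=np.load(f"{n}0.npz");p,d=z["p"],z["d"]
    cv2.imwrite
    out.append(cv2.resize(p[v0:v1,u0:u1,::-1],(400,400),interpolation=cv2.INTER_CUBIC))
    W=cloud(d,get_calibration(n))
    for lo,hi,nm in((.07,.16,'gaugebody'),(.055,.065,'blocktop')):
        m=(W[...,2]>lo)&(W[...,2]<hi)&(abs(W[...,0]-.555)<.07)&(abs(W[...,1]+.183)<.065)
        q=W[m]; print(n,nm,len(q),np.nanmin(q,0).round(3),np.nanmax(q,0).round(3)); r=cv2.minAreaRect((q[:,:2]*1000).astype(np.float32)); print(r)
    for (x,y) in ((.655,-.175),(.61,-.087)):
        m=(np.hypot(W[...,0]-x,W[...,1]-y)<.03)&(W[...,2]>.02); q=W[m]; print('small',len(q),q.min(0).round(3),q.max(0).round(3))
cv2.imwrite("pics/crop.png",np.hstack(out))
# board
c=get_calibration("top");z=np.load("top0.npz");p,d=z["p"],z["d"];W=cloud(d,c)
m=cut_out("board","top");print(len(m),m[0]["score"] if m else 0); M=m[0]["mask"]
cv2.imwrite("pics/bm.png",M.astype(np.uint8)*255)
mm=cv2.erode(M.astype(np.uint8),np.ones((7,7)))>0
q=W[mm&(d>0)];q=q[(q[:,2]>.035)&(q[:,2]<.115)]
for _ in range(4):
    ctr=q.mean(0);nn=np.linalg.svd(q-ctr,full_matrices=False)[2][2];nn*=np.sign(nn[2]);r=(q-ctr)@nn;q=q[abs(r)<max(2.5*r.std(),1e-3)]
print("plane",ctr.round(4),nn.round(4),"slope",np.degrees(np.arccos(nn[2])),"upslope yaw",np.degrees(np.arctan2(-nn[1],-nn[0])),r.std())
g=cv2.cvtColor(p,cv2.COLOR_RGB2GRAY)
tape=(mm&(g>120)).astype(np.uint8)
N,L,S,C=cv2.connectedComponentsWithStats(tape)
for i in range(1,N):
    if S[i,4]>10:
        o=-c["R"].T@c["t"];x0=rayz(C[i],c,0);rr=x0-o;X=o+rr*((ctr-o)@nn)/(rr@nn);x,y,w,h=S[i,:4];cc=(x+(w-1)/2,y+(h-1)/2);x0=rayz(cc,c,0);rr=x0-o;X2=o+rr*((ctr-o)@nn)/(rr@nn);print(S[i],C[i],X.round(4),X2.round(4))
r=cv2.minAreaRect(np.argwhere(M)[:,::-1].astype(np.float32));print(r)
E
```

```text
scene gaugebody 394 [ 0.539 -0.207  0.07 ] [ 0.57  -0.174  0.141]
((552.9866943359375, -189.8458251953125), (30.677549362182617, 26.267065048217773), 24.918045043945312)
scene blocktop 576 [ 0.499 -0.244  0.055] [ 0.605 -0.138  0.065]
((551.850341796875, -190.1600341796875), (84.09843444824219, 80.36006164550781), 27.76540756225586)
small 280 [ 0.639 -0.189  0.021] [ 0.662 -0.165  0.09 ]
small 257 [ 0.597 -0.097  0.02 ] [ 0.616 -0.078  0.088]
top gaugebody 125 [ 0.534 -0.225  0.07 ] [ 0.564 -0.172  0.147]
((542.0702514648438, -195.9860076904297), (52.83600616455078, 29.32270050048828), 45.9625358581543)
top blocktop 574 [ 0.499 -0.241  0.055] [ 0.602 -0.136  0.065]
((550.2673950195312, -188.8807373046875), (79.75171661376953, 80.59626007080078), 28.140649795532227)
small 62 [ 0.636 -0.187  0.032] [ 0.658 -0.163  0.094]
small 56 [ 0.593 -0.094  0.038] [ 0.613 -0.077  0.096]
1 0.71
plane [0.5376 0.1773 0.0769] [-0.3338 -0.078   0.9394] slope 20.04614922383783 upslope yaw 13.144578818286911 0.002861277089457438
[166 233  12  11  43] [171.74418605 238.04651163] [0.5155 0.254  0.0754] [0.5156 0.2547 0.0755]
((199.85296630859375, 229.41177368164062), (69.60772705078125, 95.07395935058594), 75.96376037597656)
```

View pics/crop.png

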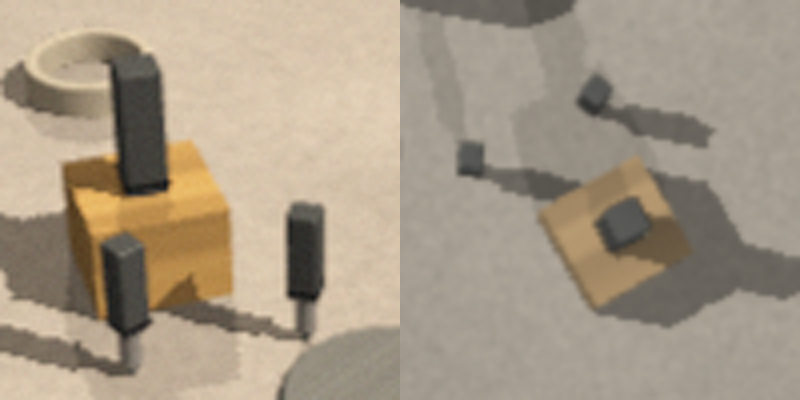

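The crop shows the gauge in the block is the larger one: its top is at 0.141 m and its body about 26 mm wide. The two free ones are smaller, with tops near 0.09 m. Next I'll refine the yaw and the ring centre.

Run:
```python
from h import *
from scipy.optimize import least_squares
def fit(q,h,x0,s=.0015):
    def f(x):
        a=x[2];R=np.array([[np.cos(a),np.sin(a)],[-np.sin(a),np.cos(a)]]);l=abs((q-x[:2])@R.T)-h
        sd=np.where((l>0).any(1),np.linalg.norm(np.maximum(l,0),axis=1),l.max(1)); return sd
    best=None
    for a in np.radians(np.arange(0,90,15)):
        r=least_squares(f,[x0[0],x0[1],a],loss='soft_l1',f_scale=s)
        if best is None or r.cost<best.cost:best=r
    return best.x[:2].round(4),np.degrees(best.x[2])%90,best.cost
z=np.load("scene0.npz");c=get_calibration("scene");W=cloud(z["d"],c)
m=(W[...,2]>.072)&(W[...,2]<.132)&(np.hypot(W[...,0]-.553,W[...,1]+.19)<.035)
print("gauge scene",fit(W[m][:,:2],.013,(.553,-.19)))
for n in("scene","top"):
    z=np.load(n+"0.npz");c=get_calibration(n);W=cloud(z["d"],c);d=z["d"]
    q=W[(abs(W[...,0]-.553)<.03)&(abs(W[...,1]+.19)<.03)&(W[...,2]>.132)]
    print(n,"top pts",len(q),np.median(q,0).round(4),q.mean(0).round(4),cv2.minAreaRect((q[:,:2]*1000).astype(np.float32)))
z=np.load("top0.npz");c=get_calibration("top");p=z["p"]
# gauge dark top blob in colour
u,v=proj([.553,-.19,.14],c).round().astype(int);print("proj",u,v)
g=p[...,0].astype(int)-p[...,2]
g[:, :]=g
print(p[v-9:v+10,u-9:u+10,0])
np.set_printoptions(linewidth=200)
print(cv2.cvtColor(p,cv2.COLOR_RGB2GRAY)[228:250,160:186])
b=cv2.resize(p[180:280,140:265,::-1],(750,600),interpolation=cv2.INTER_CUBIC);cv2.imwrite("pics/board.png",b)
```

```text
gauge scene (array([ 0.5511, -0.1904]), np.float64(26.125458392124155), np.float64(0.00020731396061186052))
scene top pts 91 [ 0.5573 -0.1893  0.138 ] [ 0.5557 -0.1895  0.1372] ((552.0643310546875, -190.7875213623047), (28.292734146118164, 25.302661895751953), 20.947654724121094)
top top pts 93 [ 0.5488 -0.1886  0.1403] [ 0.5494 -0.1888  0.1401] ((549.377685546875, -188.73269653320312), (25.10904884338379, 24.851438522338867), 24.425373077392578)
proj 332 218
[[151 149 145 143 144 144 145 147 157 161 162 162 163 165 150 111  91  99
  107]
 [147 144 143 144 145 145 144 146 156 161 163 166 171 175 171 142 102  91
   99]
 [144 144 145 145 145 145 145 146 151 163 169 174 178 180 180 169 121  93
  100]
 [146 146 145 145 144 145 146 148 154 169 177 180 181 182 181 176 143 104
  101]
 [147 146 145 145 146 147 151 155 157 169 174 177 180 181 180 179 168 120
  101]
 [146 145 146 147 150 154 155 154 130 116 115 131 169 179 179 180 176 144
  109]
 [147 147 150 153 154 153 130 111  95  88  89 103 160 178 180 180 180 171
  141]
 [149 152 156 153 130 111  95  89  86  85  84  88 124 169 179 181 180
[... 2558 characters left out ...]
 147 146 149 126  93  63  49  48  47  47  46  46  46  46]
 [ 49  49  48  48  49  47  47  48  53  67  80  98 103 102  95  77  58  48  48  46  46  45  46  46  46  47]
 [ 48  49  47  48  47  47  47  48  48  50  52  58  60  59  54  49  47  47  46  47  45  46  47  47  46  47]
 [ 47  47  48  48  49  49  49  48  48  47  47  47  48  46  47  46  45  47  46  47  47  48  48  48  47  47]
 [ 49  49  50  50  50  49  47  46  46  47  46  47  46  46  47  48  47  48  47  48  48  46  48  47  46  47]
 [ 51  49  49  48  47  46  45  47  46  46  47  47  46  48  48  48  48  48  47  48  46  47  47  48  47  48]
 [ 49  47  48  47  45  45  45  46  47  46  47  47  47  48  47  48  47  48  47  48  48  49  48  48  48  49]]
```

View pics/board.png

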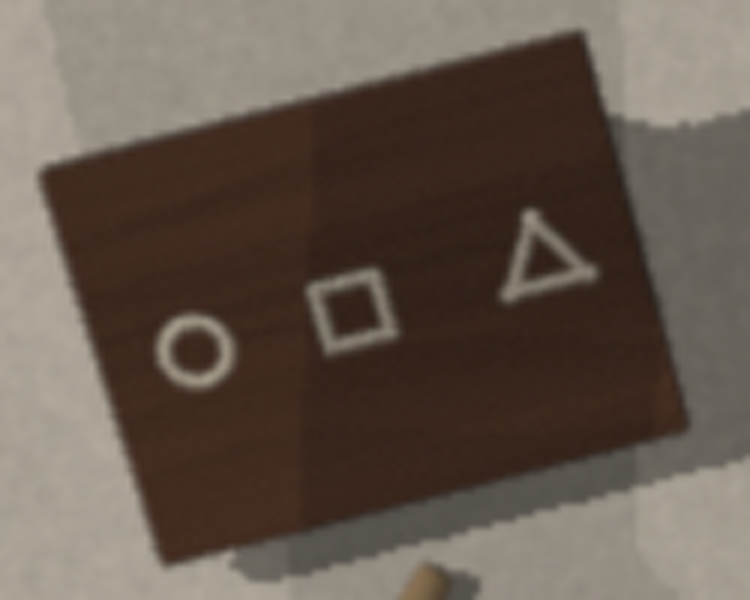

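```bash
cat >> h.py <<'E'
from scipy.spatial.transform import Rotation as Ro
def slide(target,yaw=None,pos=None,rot=None):
    s=get_state();pos=s["tcp_pos"] if pos is None else np.array(pos);rot=s["eef_rot"] if rot is None else rot
    R=Ro.from_euler('xyz',rot,degrees=True).as_matrix()
    r=None if yaw is None else (-(yaw-rot[2])+180)%360-180
    return (R.T@(np.array(target)-pos)).round(4),r
E
python3 - <<'E'
from h import *
c=get_calibration("top");z=np.load("top0.npz");p=z["p"];g=cv2.cvtColor(p,cv2.COLOR_RGB2GRAY).astype(float)
n=np.array([-np.sin(np.radians(20))*np.cos(np.radians(14)),-np.sin(np.radians(20))*np.sin(np.radians(14)),np.cos(np.radians(20))])
for nm,(u0,v0,u1,v1) in dict(ring=(160,228,186,250),sq=(188,222,210,242),tri=(220,212,243,234)).items():
    w=np.clip(g[v0:v1,u0:u1]-60,0,80);v,u=np.mgrid[v0:v1,u0:u1];cc=((u*w).sum()/w.sum(),(v*w).sum()/w.sum());print(nm,np.round(cc,1),rayz(cc,c,.075).round(4))
d=z["d"];W=cloud(d,c);q=W[233:245,166:178].reshape(-1,3);print(np.median(q,0))
# scene ring
c=get_calibration("scene");z=np.load("scene0.npz");p=z["p"];g=cv2.cvtColor(p,cv2.COLOR_RGB2GRAY).astype(float)
u,v=proj([.515,.254,.075],c).round().astype(int);print(u,v)
w=np.clip(g[v-7:v+8,u-12:u+13]-90,0,80);vv,uu=np.mgrid[v-7:v+8,u-12:u+13];cc=((uu*w).sum()/w.sum(),(vv*w).sum()/w.sum());print(np.round(cc,1),rayz(cc,c,.075).round(4))
for t in ("tape_roll","brush","tin"):
    for b in boxes_of(t,"top")[:1]: 
        cc=get_calibration("top");print(t,(cc["R"].T@(np.array(b["position"])-cc["t"])).round(3))
print(slide([.5503,-.1896,.20],-64.8))
E
```

```text
ring [172. 238.] [0.5155 0.2533 0.075 ]
sq [198.1 231.3] [0.5325 0.18   0.075 ]
tri [229.9 223.1] [0.5533 0.0906 0.075 ]
[0.51426906 0.25483498 0.07519557]
427 206
[432.4 202.7] [0.4969 0.2679 0.075 ]
tape_roll [ 0.341 -0.283  0.027]
brush [0.304 0.212 0.012]
tin [ 0.776 -0.017  0.121]
(array([-0.4502,  0.306 ,  0.0266]), np.float64(-94.87174980349793))
```

Call:
{"op": "apply_moves", "data": {
  "commands": [
    {"grip": 0, "slide": [-0.05, 0.034, 0.003], "roll": -10},
    {"grip": 0, "slide": [-0.1, 0.068, 0.006], "roll": -20},
    {"grip": 0, "slide": [-0.15, 0.102, 0.009], "roll": -30},
    {"grip": 0, "slide": [-0.2, 0.136, 0.012], "roll": -40},
    {"grip": 0, "slide": [-0.25, 0.17, 0.015], "roll": -50}
  ],
  "grip_force": 15
}}

```text
time_s: 1.52
tcp_pos: [0.4108, -0.3851, 0.2118]
eef_rot: [-180.0, -0.0, -109.3]
contact_force: [0.8, -1.1, -0.1]
gripper_width: 0.0875
```

```bash
python3 -c "
from h import *
s=get_state();print(s['time_s'],s['tcp_pos'],s['eef_rot']);print(slide([.5503,-.1896,.20],-64.8))"
```

```text
1.525 [ 0.4108069  -0.38506061  0.21180909] [-1.79957419e+02 -9.20702121e-03 -1.09341637e+02]
(array([-0.2306, -0.0669,  0.0118]), np.float64(-44.541636783006425))
```

Call:
{"op": "apply_moves", "data": {
  "commands": [
    {"grip": 0, "slide": [-0.046, -0.0134, 0.002], "roll": -9},
    {"grip": 0, "slide": [-0.092, -0.0268, 0.004], "roll": -18},
    {"grip": 0, "slide": [-0.138, -0.04, 0.006], "roll": -27},
    {"grip": 0, "slide": [-0.185, -0.0535, 0.008], "roll": -36},
    {"grip": 0, "slide": [-0.2306, -0.0669, 0.0118], "roll": -44.5}
  ]
}}

```text
time_s: 2.15
tcp_pos: [0.5515, -0.1906, 0.2001]
eef_rot: [-180.0, -0.0, -64.9]
contact_force: [0.4, -0.1, 1.0]
gripper_width: 0.0878
```

Call:
{"op": "apply_moves", "data": {
  "commands": [
    {"grip": 0, "slide": [0, 0, 0], "roll": 0}
  ]
}}

```text
time_s: 2.28
tcp_pos: [0.552, -0.1897, 0.1993]
eef_rot: [180.0, 0.0, -64.9]
contact_force: [-0.5, -0.6, -0.1]
gripper_width: 0.0878
```

```bash
python3 -c "
from h import *
s=get_state();print(s['time_s'],s['tcp_pos'],s['eef_rot']);print(slide([.5503,-.1896,.091],-64.8))
p,d=capture('top');cv2.imwrite('pics/t1.png',p[150:290,250:410,::-1]);p,d=capture('scene');cv2.imwrite('pics/s1.png',p[:,:,::-1])
a=cv2.imread('pics/t1.png');b=cv2.imread('pics/s1.png')[90:270,150:330];cv2.imwrite('pics/ts1.png',np.hstack([cv2.resize(a,(400,350)),cv2.resize(b,(400,350))]))"
```

```text
2.275 [ 0.55198512 -0.1896923   0.19933953] [ 1.79993070e+02  9.37378643e-03 -6.48824835e+01]
(array([-0.0008,  0.0015,  0.1083]), np.float64(-0.08248354914346123))
```

View pics/ts1.png

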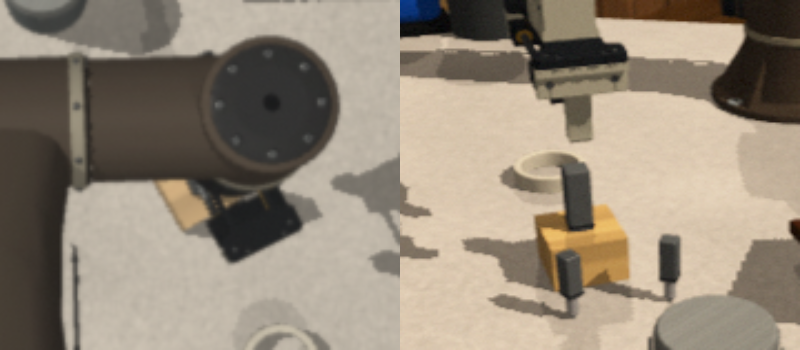

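The right-hand view shows the open gripper straight above the gauge, with the near finger lined up on the gauge's flat and one finger on each side. I'll go down and close.

Call:
{"op": "apply_moves", "data": {
  "commands": [
    {"grip": 0, "slide": [-0.0008, 0.0015, 0.036], "roll": 0},
    {"grip": 0, "slide": [-0.0008, 0.0015, 0.072], "roll": 0},
    {"grip": 0, "slide": [-0.0008, 0.0015, 0.1], "roll": 0},
    {"grip": 0, "slide": [-0.0008, 0.0015, 0.108], "roll": 0},
    {"grip": 0.6, "slide": [-0.0008, 0.0015, 0.108], "roll": 0}
  ],
  "grip_force": 15
}}

```text
time_s: 3.0
tcp_pos: [0.5486, -0.1927, 0.0921]
eef_rot: [180.0, -0.0, -65.2]
contact_force: [0.6, 0.3, 1.4]
gripper_width: 0.0822
```

Call:
{"op": "apply_moves", "data": {
  "commands": [
    {"grip": 1, "slide": [0, 0, 0], "roll": 0},
    {"grip": 1, "slide": [0, 0, 0], "roll": 0},
    {"grip": 1, "slide": [0, 0, 0], "roll": 0},
    {"grip": 1, "slide": [0, 0, 0], "roll": 0},
    {"grip": 1, "slide": [0, 0, 0], "roll": 0}
  ]
}}

```text
time_s: 3.62
tcp_pos: [0.5488, -0.1919, 0.0918]
eef_rot: [-180.0, -0.0, -65.2]
contact_force: [-0.1, 0.0, -0.4]
gripper_width: 0.0334
```

Call:
{"op": "apply_moves", "data": {
  "commands": [
    {"grip": 1, "slide": [0, 0, 0], "roll": 0},
    {"grip": 1, "slide": [0, 0, 0], "roll": 0},
    {"grip": 1, "slide": [0, 0, 0], "roll": 0}
  ]
}}

```text
time_s: 4.0
tcp_pos: [0.5492, -0.1919, 0.0919]
eef_rot: [-180.0, -0.0, -65.2]
contact_force: [1.4, 1.3, 0.2]
gripper_width: 0.026
```

Call:
{"op": "apply_moves", "data": {
  "commands": [
    {"grip": 1, "slide": [0, 0, -0.01], "roll": 0},
    {"grip": 1, "slide": [0, 0, -0.03], "roll": 0},
    {"grip": 1, "slide": [0, 0, -0.055], "roll": 0},
    {"grip": 1, "slide": [0, 0, -0.075], "roll": 0},
    {"grip": 1, "slide": [0, 0, -0.075], "roll": 0}
  ]
}}

```text
time_s: 4.62
tcp_pos: [0.549, -0.1922, 0.1685]
eef_rot: [-179.9, -0.1, -65.2]
contact_force: [-0.1, -0.3, -1.5]
gripper_width: 0.0259
```

```bash
python3 -c "
from h import *
s=get_state();print(s['time_s'],s['tcp_pos'],s['eef_rot'],s['contact_force'],s['gripper_width'],s['joints'])
p,d=capture('scene');np.savez('s2.npz',p=p,d=d);cv2.imwrite('pics/s2.png',cv2.resize(p[90:270,140:340,::-1],(800,600)))"
```

```text
4.625 [ 0.54902881 -0.19223195  0.16847126] [-1.79901396e+02 -6.77306913e-02 -6.51725519e+01] [-0.10279502 -0.27437858 -1.53964487] 0.025914491843747233 [-3.13023655e-02  1.43241304e+01 -1.61698537e+01  2.32429309e-02
 -5.93880771e+01  2.48469936e+01]
```

View pics/s2.png

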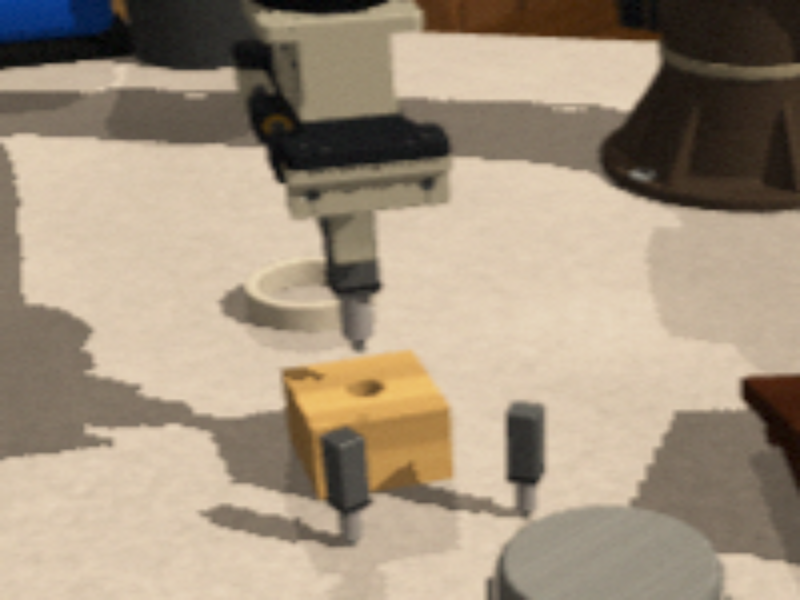

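The gauge is lifted out with its tip above the block, which covers the waypoint. The moves can't tilt the tool, so I'll pivot the gauge about 20° in the jaws by pushing its nozzle against the block's upper edge. I'll do this on the block's clear side (+y, towards the board).

Call:
{"op": "apply_moves", "data": {
  "commands": [
    {"grip": 1, "slide": [-0.02, 0, 0], "roll": -1},
    {"grip": 1, "slide": [-0.045, 0, 0], "roll": -2},
    {"grip": 1, "slide": [-0.066, 0, 0], "roll": -3},
    {"grip": 1, "slide": [-0.066, 0, 0.03], "roll": -3},
    {"grip": 1, "slide": [-0.066, 0, 0.059], "roll": -3}
  ]
}}

```text
time_s: 5.3
tcp_pos: [0.5198, -0.1311, 0.1065]
eef_rot: [180.0, 0.0, -62.1]
contact_force: [0.2, 0.4, -0.9]
gripper_width: 0.0255
```

Call:
{"op": "apply_moves", "data": {
  "commands": [
    {"grip": 1, "slide": [0, 0, 0], "roll": 0},
    {"grip": 1, "slide": [0.006, 0, 0], "roll": 0},
    {"grip": 1, "slide": [0.012, 0, 0], "roll": 0},
    {"grip": 1, "slide": [0.016, 0, 0], "roll": 0},
    {"grip": 1, "slide": [0.02, 0, 0], "roll": 0}
  ]
}}

```text
time_s: 5.92
tcp_pos: [0.5305, -0.1498, 0.1081]
eef_rot: [-180.0, 0.0, -62.2]
contact_force: [-0.8, 3.5, 1.1]
gripper_width: 0.0254
```

```bash
python3 -c "
from h import *
s=get_state();print(s['time_s'],s['tcp_pos'],s['eef_rot'],s['contact_force'],s['gripper_width'])
n=np.array([-.469,.883]);print('G along normal',(s['tcp_pos'][:2]-[.551,-.1896])@n)
p,d=capture('scene');cv2.imwrite('pics/s3.png',cv2.resize(p[90:270,140:340,::-1],(800,600)))"
```

```text
5.925 [ 0.53047713 -0.14975016  0.10811938] [-1.79960493e+02  2.68877418e-02 -6.22084513e+01] [-0.84159212  3.49511728  1.0870364 ] 0.02536887133994676
G along normal 0.04481263876342755
```

View pics/s3.png

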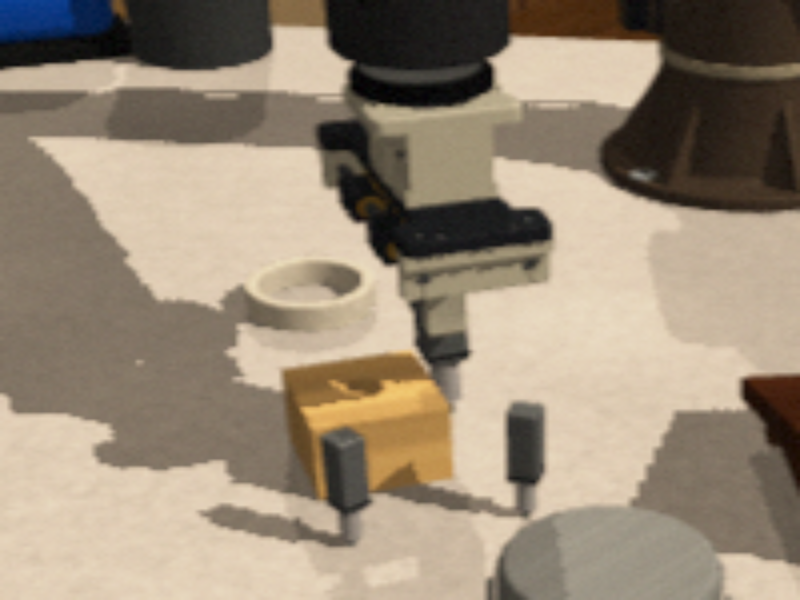

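The nozzle is against the block's edge with about 3.5 N, as planned. I'll go on.

Call:
{"op": "apply_moves", "data": {
  "commands": [
    {"grip": 1, "slide": [0.003, 0, 0], "roll": 0},
    {"grip": 1, "slide": [0.006, 0, 0], "roll": 0},
    {"grip": 1, "slide": [0.009, 0, 0], "roll": 0},
    {"grip": 1, "slide": [0.012, 0, 0], "roll": 0}
  ]
}}

```text
time_s: 6.48
tcp_pos: [0.536, -0.1604, 0.1076]
eef_rot: [180.0, 0.0, -62.2]
contact_force: [-1.6, 4.1, 0.1]
gripper_width: 0.0259
```

Call:
{"op": "apply_moves", "data": {
  "commands": [
    {"grip": 1, "slide": [0.004, 0, 0], "roll": 0},
    {"grip": 1, "slide": [0.008, 0, 0], "roll": 0},
    {"grip": 1, "slide": [0.009, 0, 0], "roll": 0},
    {"grip": 1, "slide": [0.009, 0, 0], "roll": 0}
  ]
}}

```text
time_s: 6.98
tcp_pos: [0.5399, -0.1685, 0.1075]
eef_rot: [180.0, 0.0, -62.2]
contact_force: [-1.3, 2.6, -2.6]
gripper_width: 0.0258
```

```bash
python3 -c "
from h import *
s=get_state();print(s['time_s'],s['tcp_pos'],s['eef_rot'],s['contact_force'],s['gripper_width'])
n=np.array([-.469,.883]);print('G along normal',(s['tcp_pos'][:2]-[.551,-.1896])@n)
p,d=capture('scene');np.savez('s4.npz',p=p,d=d);cv2.imwrite('pics/s4.png',cv2.resize(p[120:240,180:320,::-1],(700,600)))"
```

```text
6.975 [ 0.53993657 -0.16853303  0.10754681] [ 1.79962311e+02  9.71467312e-03 -6.21827471e+01] [-1.31553488  2.64616459 -2.57544289] 0.025822276491095707
G along normal 0.023790881122823977
```

View pics/s4.png

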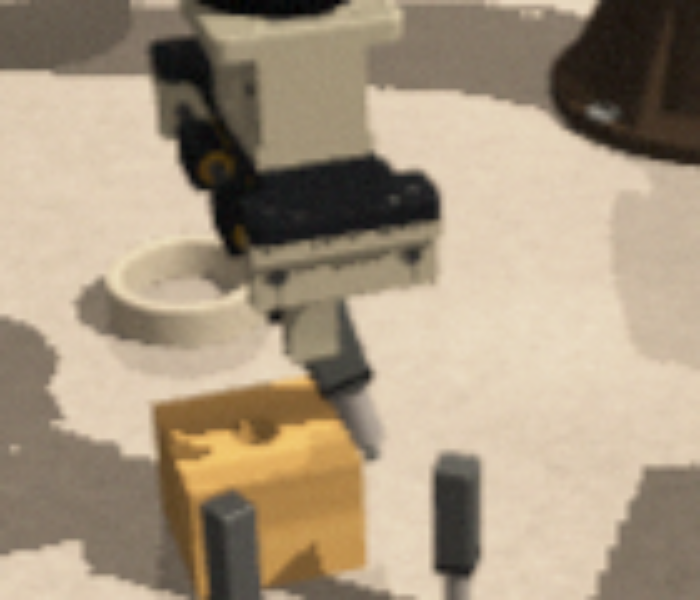

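The picture shows the gauge tilted in the jaws, its tip pointing away from the block. I'll grip harder, lift clear and measure the tilt.

Call:
{"op": "apply_moves", "data": {
  "commands": [
    {"grip": 1, "slide": [0, 0, 0], "roll": 0},
    {"grip": 1, "slide": [-0.006, 0, 0], "roll": 0},
    {"grip": 1, "slide": [-0.02, 0, -0.02], "roll": 0},
    {"grip": 1, "slide": [-0.03, 0, -0.06], "roll": 0},
    {"grip": 1, "slide": [-0.03, 0, -0.1], "roll": 0}
  ],
  "grip_force": 35
}}

```text
time_s: 7.65
tcp_pos: [0.5262, -0.1413, 0.2094]
eef_rot: [-180.0, -0.1, -62.1]
contact_force: [0.9, -0.4, -1.6]
gripper_width: 0.0256
```

Call:
{"op": "apply_moves", "data": {
  "commands": [
    {"grip": 1, "slide": [0, 0, 0], "roll": 0},
    {"grip": 1, "slide": [0, 0, 0], "roll": 0}
  ]
}}

```text
time_s: 7.9
tcp_pos: [0.5261, -0.1417, 0.2077]
eef_rot: [-180.0, -0.0, -62.2]
contact_force: [-0.6, 1.0, -2.0]
gripper_width: 0.0259
```

```bash
python3 -c "
from h import *
s=get_state();print(s['time_s'],s['tcp_pos'],s['eef_rot'],s['contact_force'],s['gripper_width'])
p,d=capture('scene');np.savez('s5.npz',p=p,d=d);c=get_calibration('scene')
u,v=proj(s['tcp_pos'],c).astype(int);print(u,v)
m=cut_out('gauge','scene')
for k in m[:4]: 
  vv,uu=np.nonzero(k['mask']);print(k['score'],len(vv),uu.mean(),vv.mean(),uu.min(),uu.max(),vv.min(),vv.max())
cv2.imwrite('pics/s5.png',cv2.resize(p[v-45:v+55,u-50:u+50,::-1],(600,600),interpolation=cv2.INTER_CUBIC))"
```

```text
7.9 [ 0.52605857 -0.14166952  0.20773318] [-1.79957876e+02 -1.40006002e-02 -6.21751585e+01] [-0.61202873  1.00707919 -1.97365458] 0.02590361847559497
250 142
0.69 265 226.02264150943395 234.14716981132077 221 231 219 251
0.54 252 260.25396825396825 155.06746031746033 252 266 137 171
0.51 244 270.6967213114754 224.9262295081967 266 275 211 242
0.27 1 387.0 208.0 387 387 208 208
```

View pics/s5.png

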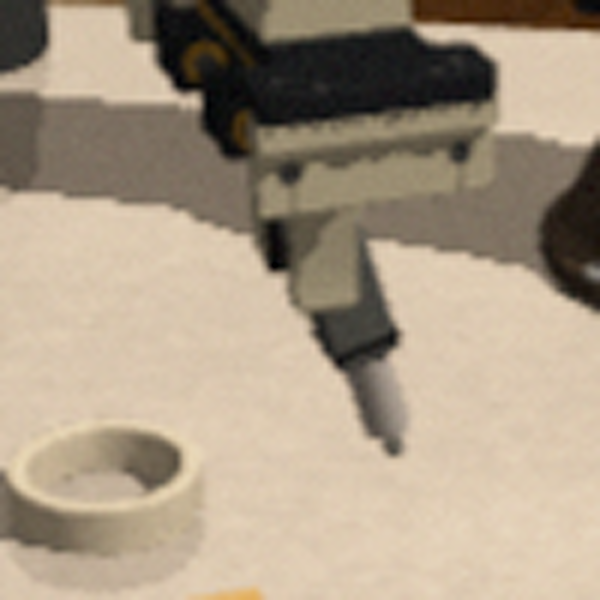

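```bash
cat > tilt.py <<'E'
from h import *
def planehit(uv,c,P,n):
    o=-c["R"].T@c["t"];r=rayz(uv,c,0)-o;return o+r*((P-o)@n)/(r@n)
def meas(f,s,score_uv,cam='scene'):
    c=get_calibration(cam)
    R=Ro.from_euler('xyz',s[1],degrees=True).as_matrix();P=np.array(s[0]);G=P-.019*R[:,2]
    for uv in score_uv:
        X=planehit(uv,c,P,R[:,1]);l=R.T@(X-G);print(uv,X.round(4),'tool coords from G',l.round(4),'len',np.hypot(l[0],l[2]).round(4),'tilt',np.degrees(np.arctan2(-l[0],l[2])).round(1))
E
python3 - <<'E'
from tilt import *
s=([.52606,-.14167,.20773],[-179.96,-.01,-62.18])
c=get_calibration('scene')
meas(0,s,[(265.8,172.3)])
# silhouette of mask: use principal axis of nozzle points from depth
z=np.load('s5.npz');W=cloud(z['d'],c);R=Ro.from_euler('xyz',s[1],degrees=True).as_matrix();G=np.array(s[0])-.019*R[:,2]
L=(W-G)@R
m=(abs(L[...,1])<.02)&(L[...,2]>.025)&(L[...,2]<.11)&(abs(L[...,0])<.07)
q=L[m];print(len(q))
for a in np.arange(.025,.11,.008):
    k=q[(q[:,2]>=a)&(q[:,2]<a+.008)]
    if len(k):print(round(a+.004,3),len(k),k[:,0].min().round(4),k[:,0].max().round(4),k[:,0].mean().round(4),k[:,1].mean().round(4))
nz=q[(q[:,2]>.055)]
# model overlay
p=z['p'].copy();
for th in (20,):
  th=np.radians(th);ax=np.array([-np.sin(th),0,np.cos(th)])
  for l in (-.029,.051,.086,.098):
    print(l,proj(G+R@(ax*l),c).round(1))
E
```

```text
(265.8, 172.3) [ 0.5108 -0.1127  0.1304] tool coords from G [-0.0328 -0.      0.0963] len 0.1018 tilt 18.8
236
0.029 38 -0.0263 0.001 -0.0124 -0.0131
0.037 47 -0.0282 -0.0005 -0.0138 -0.0122
0.045 36 -0.0281 -0.003 -0.0128 -0.0108
0.053 21 -0.0282 -0.0069 -0.0193 -0.0081
0.061 25 -0.0297 -0.0118 -0.0208 -0.0071
0.069 28 -0.0323 -0.0152 -0.0235 -0.0073
0.077 24 -0.0344 -0.0168 -0.0255 -0.007
0.085 10 -0.0322 -0.019 -0.0264 -0.0057
0.093 7 -0.0332 -0.0263 -0.0295 -0.0024
-0.029 [245.4 123.2]
0.051 [258.8 154. ]
0.086 [264.3 166.4]
0.098 [266.1 170.6]
```

The tilt comes out at about 18° from two estimates (18.8° from the tip pixel, 17–18° from the nozzle's centreline), which is within tolerance. Next I'll move over the ring, turning the tool to yaw −167°.

```bash
python3 -c "
from h import *
print(slide([.4755,.2444,.21],-166.8))"
```

```text
(array([-0.365 , -0.1359, -0.0032]), np.float64(104.61866071489015))
```

Call:
{"op": "apply_moves", "data": {
  "commands": [
    {"grip": 1, "slide": [-0.03, -0.011, -0.003], "roll": 9},
    {"grip": 1, "slide": [-0.066, -0.025, -0.003], "roll": 18},
    {"grip": 1, "slide": [-0.1, -0.038, -0.003], "roll": 27},
    {"grip": 1, "slide": [-0.135, -0.051, -0.003], "roll": 36},
    {"grip": 1, "slide": [-0.17, -0.064, -0.003], "roll": 45}
  ]
}}

```text
time_s: 8.62
tcp_pos: [0.5028, 0.0393, 0.2097]
eef_rot: [179.9, -0.1, -107.5]
contact_force: [0.7, 0.0, -1.8]
gripper_width: 0.0258
```

```bash
python3 -c "
from h import *
s=get_state();print(s['time_s'],s['tcp_pos'],s['eef_rot'],s['joints'])
print(slide([.4755,.2444,.21],-166.8))"
```

```text
8.625 [0.50277308 0.03927331 0.20969958] [ 1.79926954e+02 -7.56427059e-02 -1.07485179e+02] [ 2.68228720e+01  5.14074383e+00 -2.18288234e+01  3.48143104e-03
 -6.31355417e+01 -4.43096755e+01]
(array([-0.1875,  0.0876, -0.0004]), np.float64(59.31482080114614))
```

Call:
{"op": "apply_moves", "data": {
  "commands": [
    {"grip": 1, "slide": [-0.035, 0.016, 0], "roll": 10},
    {"grip": 1, "slide": [-0.075, 0.035, 0], "roll": 20},
    {"grip": 1, "slide": [-0.115, 0.053, 0], "roll": 30},
    {"grip": 1, "slide": [-0.15, 0.07, 0], "roll": 40},
    {"grip": 1, "slide": [-0.1875, 0.0876, 0], "roll": 50}
  ]
}}

```text
time_s: 9.25
tcp_pos: [0.4744, 0.2443, 0.2097]
eef_rot: [-180.0, -0.1, -157.5]
contact_force: [-0.2, 0.0, -1.0]
gripper_width: 0.0259
```

Call:
{"op": "apply_moves", "data": {
  "commands": [
    {"grip": 1, "slide": [0, 0, 0], "roll": 8.5},
    {"grip": 1, "slide": [0, 0, 0], "roll": 8.5},
    {"grip": 1, "slide": [0, 0, 0], "roll": 8.5}
  ]
}}

```text
time_s: 9.62
tcp_pos: [0.475, 0.2429, 0.2102]
eef_rot: [-180.0, -0.1, -165.5]
contact_force: [0.0, -0.1, -2.6]
gripper_width: 0.026
```

```bash
python3 -c "
from h import *
s=get_state();print(s['time_s'],s['tcp_pos'],s['eef_rot'],s['contact_force'])
print(slide([.4755,.2444,.1724],-166.8))
p,d=capture('scene');np.savez('s6.npz',p=p,d=d);c=get_calibration('scene')
R=Ro.from_euler('xyz',s['eef_rot'],degrees=True).as_matrix();T=s['tcp_pos']+R@np.array([-.0323,0,.0739]);print('tip exp',T.round(4),proj(T,c),'ring',proj([.5152,.2537,.075],c))
q,d2=capture('top');ct=get_calibration('top');print(proj(T,ct),proj([.5152,.2537,.075],ct))
a=cv2.resize(p[130:250,340:460,::-1],(400,400),interpolation=cv2.INTER_CUBIC);b=cv2.resize(q[180:280,130:230,::-1],(400,400),interpolation=cv2.INTER_CUBIC);cv2.imwrite('pics/s6.png',np.hstack([a,b]))"
```

```text
9.625 [0.47498622 0.24288744 0.21015846] [-1.79961150e+02 -5.42566818e-02 -1.65513232e+02] [ 0.01795774 -0.11528762 -2.57593379]
(array([-0.0009,  0.0014,  0.0378]), np.float64(1.2867684119954106))
tip exp [0.5062 0.2509 0.1362] [430.68442491 180.58958712] ring [427.125343   206.49886118]
[168.06202267 240.09952839] [171.88410194 238.14300809]
```

View pics/s6.png

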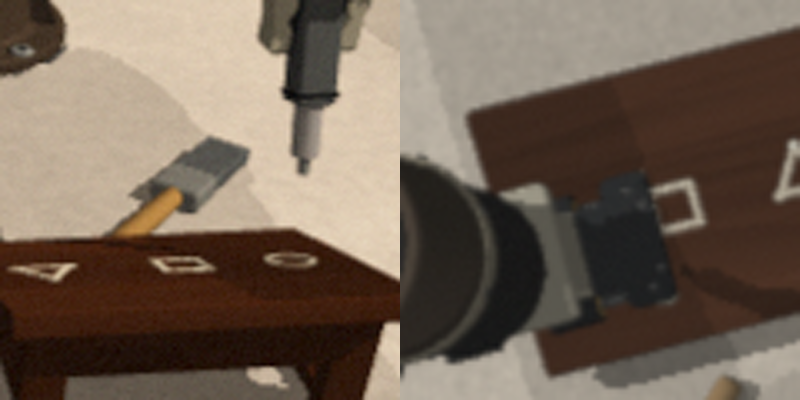

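In the left view the tip is at about (431.5,181.6), against (430.7,180.6) predicted. The ring is at (427.3,208), against (427.1,206.5) predicted. They agree to about 1 px, so I'll check the tilt from the depth image and then go in.

Run:
```python
from h import *
c=get_calibration('scene');z=np.load('s6.npz');W=cloud(z['d'],c)
R=Ro.from_euler('xyz',[-179.96,-.05,-165.5],degrees=True).as_matrix();G=np.array([.47499,.24289,.21016])-.019*R[:,2]
L=(W-G)@R
m=(abs(L[...,1])<.016)&(L[...,2]>-.03)&(L[...,2]<.105)&(abs(L[...,0])<.07);q=L[m]
for lo,hi in((-.03,-.005),(.015,.045),(.052,.082)):
    k=q[(q[:,2]>lo)&(q[:,2]<hi)&(abs(q[:,1])<.006)]
    if len(k)>5:
        f=np.polyfit(k[:,2],k[:,0],1);print(lo,hi,len(k),np.degrees(np.arctan(-f[0])).round(1),np.polyval(f,(lo+hi)/2).round(4),q[(q[:,2]>lo)&(q[:,2]<hi)][:,1].mean().round(4))
k=q[(q[:,2]>.09)];print(len(k),k.mean(0).round(4),k.max(0))
```

```text
-0.03 -0.005 71 28.0 -0.0133 -0.0011
0.015 0.045 75 15.1 -0.0284 -0.006
0.052 0.082 62 14.7 -0.0334 -0.0045
6 [-0.0348 -0.0017  0.0916] [-0.03110219  0.00136428  0.09239181]
```

Call:
{"op": "apply_moves", "data": {
  "commands": [
    {"grip": 1, "slide": [0, 0.001, 0.012], "roll": 1.3},
    {"grip": 1, "slide": [-0.001, 0.0014, 0.025], "roll": 1.3},
    {"grip": 1, "slide": [-0.001, 0.0014, 0.0378], "roll": 1.3},
    {"grip": 1, "slide": [-0.001, 0.0014, 0.0378], "roll": 1.3}
  ]
}}

```text
time_s: 10.22
tcp_pos: [0.475, 0.2444, 0.1713]
eef_rot: [-179.9, -0.1, -167.0]
contact_force: [0.2, 0.8, -1.6]
gripper_width: 0.026
```

Call:
{"op": "apply_moves", "data": {
  "commands": [
    {"grip": 1, "slide": [-0.002, 0, 0.006], "roll": 0},
    {"grip": 1, "slide": [-0.004, 0, 0.011], "roll": 0},
    {"grip": 1, "slide": [-0.0058, 0, 0.016], "roll": 0},
    {"grip": 1, "slide": [-0.0062, 0, 0.017], "roll": 0},
    {"grip": 1, "slide": [-0.0062, 0, 0.017], "roll": 0}
  ]
}}

```text
time_s: 10.85
tcp_pos: [0.4818, 0.2464, 0.156]
eef_rot: [-180.0, -0.0, -167.0]
contact_force: [0.7, 0.6, -1.4]
gripper_width: 0.0258
```

```bash
python3 -c "
from h import *
for _ in range(3):
  p,d=capture('scene');s=get_state();print(s['time_s'],s['tcp_pos'],s['eef_rot'],s['contact_force'])
print(slide([.4858,.2468,.1433],-166.8))
c=get_calibration('scene')
cv2.imwrite('pics/s7.png',cv2.resize(p[150:230,380:480,::-1],(750,600),interpolation=cv2.INTER_CUBIC))"
```

```text
10.9 [0.48181851 0.24644949 0.15606146] [ 1.79998258e+02  6.99918079e-03 -1.66973672e+02] [-0.28435901  0.49822447 -0.67051438]
10.95 [0.48182924 0.24649252 0.15614127] [ 1.79990405e+02  1.66869801e-02 -1.66970117e+02] [-0.45735793 -0.28281098 -2.01719199]
11.0 [0.48181935 0.24651827 0.15617591] [ 1.79989433e+02  1.87836312e-02 -1.66966445e+02] [-0.05605729 -0.13315949 -1.91117755]
(array([-0.0039, -0.0006,  0.0129]), np.float64(-0.1664450814193117))
```

View pics/s7.png

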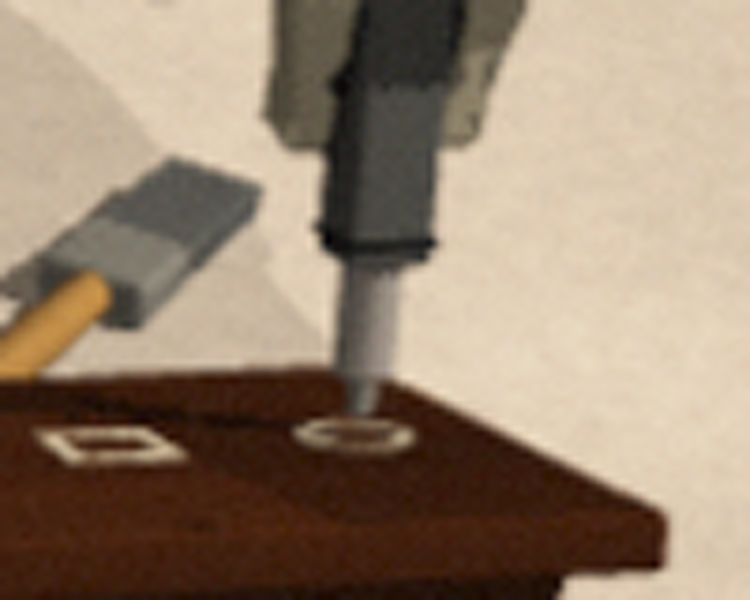

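The tip now hovers about 7 mm above the ring (crop 362,412) and lines up with the ring's centre (crop 356,436). The free-hanging reading is about −1.7 N. I'll press in steps and watch the force.

Call:
{"op": "apply_moves", "data": {
  "commands": [
    {"grip": 1, "slide": [-0.001, 0, 0.003], "roll": 0},
    {"grip": 1, "slide": [-0.002, 0, 0.006], "roll": 0},
    {"grip": 1, "slide": [-0.0027, -0.0003, 0.008], "roll": 0},
    {"grip": 1, "slide": [-0.0032, -0.0005, 0.0095], "roll": 0},
    {"grip": 1, "slide": [-0.0032, -0.0005, 0.0095], "roll": 0}
  ]
}}

```text
time_s: 11.62
tcp_pos: [0.485, 0.2467, 0.1465]
eef_rot: [180.0, -0.0, -167.0]
contact_force: [-2.0, 0.6, 0.7]
gripper_width: 0.0255
```

```bash
python3 -c "
from h import *
F=[]
for _ in range(8):
  p,d=capture('scene');s=get_state();F.append(s['contact_force'])
print(s['time_s'],s['tcp_pos'],s['eef_rot'],np.mean(F,0),np.std(F,0))
print(slide([.4858,.2468,.1433],-166.8))
cv2.imwrite('pics/s8.png',cv2.resize(p[150:230,380:480,::-1],(750,600),interpolation=cv2.INTER_CUBIC))"
```

```text
12.025 [0.48496835 0.24669474 0.14649843] [ 1.79995604e+02  2.38359789e-03 -1.66971704e+02] [-1.68989407  0.3860492   0.44908708] [0.54547947 0.55456076 0.56327666]
(array([-0.0008, -0.0001,  0.0032]), np.float64(-0.1717039614040914))
```

View pics/s8.png

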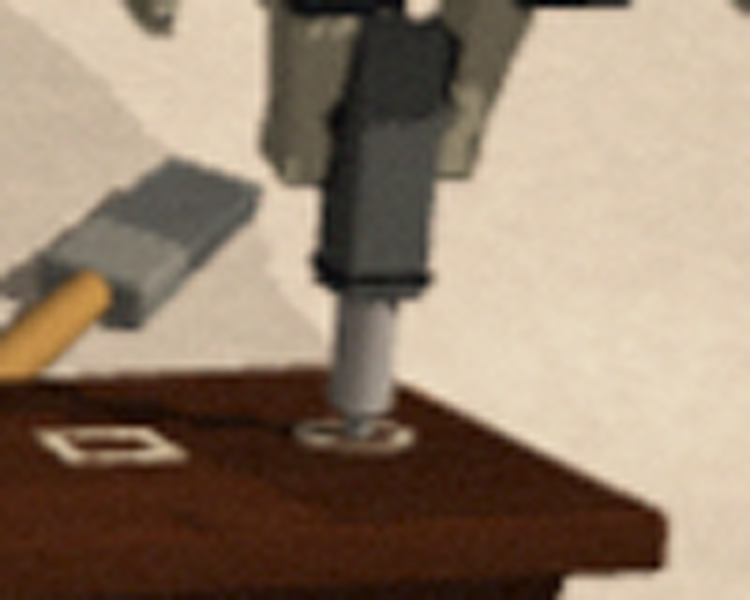

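The tip is down inside the ring (crop 357,432; ring centre 356,436). The force has risen by about 2.6 N along the normal, which means about 4 mm sunk. I'll add 2 mm more.

Call:
{"op": "apply_moves", "data": {
  "commands": [
    {"grip": 1, "slide": [-0.0003, 0, 0.0009], "roll": 0},
    {"grip": 1, "slide": [-0.0007, 0, 0.0018], "roll": 0},
    {"grip": 1, "slide": [-0.0007, 0, 0.0018], "roll": 0},
    {"grip": 1, "slide": [-0.0007, 0, 0.0018], "roll": 0},
    {"grip": 1, "slide": [-0.0007, 0, 0.0018], "roll": 0}
  ]
}}

```text
time_s: 12.65
tcp_pos: [0.4856, 0.2468, 0.1446]
eef_rot: [-180.0, -0.0, -167.0]
contact_force: [-1.9, 0.2, 0.6]
gripper_width: 0.0259
```

Run:
```python
from h import *
F=[]
for _ in range(16):
  p,d=capture('scene');s=get_state();F.append(s['contact_force'])
f=np.mean(F,0);n=np.array([-.333,-.078,.94]);print(s['time_s'],s['tcp_pos'],s['eef_rot'],f,(f-[0,0,-1.75])@n,s['gripper_width'])
c=get_calibration('scene');W=cloud(d,c)
R=Ro.from_euler('xyz',s['eef_rot'],degrees=True).as_matrix();G=s['tcp_pos']-.019*R[:,2];L=(W-G)@R
q=L[(abs(L[...,1])<.016)&(abs(L[...,0])<.07)]
for lo,hi in((-.03,-.005),(.012,.045),(.054,.08)):
    k=q[(q[:,2]>lo)&(q[:,2]<hi)&(abs(q[:,1])<.007)];ft=np.polyfit(k[:,2],k[:,0],1);print(lo,hi,len(k),np.degrees(np.arctan(-ft[0])).round(1),np.polyval(ft,(lo+hi)/2).round(4))
cv2.imwrite('pics/s9.png',cv2.resize(p[150:230,380:480,::-1],(750,600),interpolation=cv2.INTER_CUBIC))
for t in("tape_roll","brush","tin"):
  for b in boxes_of(t,'scene')[:1]:print(t,(c["R"].T@(np.array(b["position"])-c["t"])).round(3))
```

```text
13.45 [0.4856292 0.2467815 0.1446455] [-1.79997000e+02 -5.44760689e-03 -1.66975504e+02] [-2.28266035  0.71754087  1.01480578] 3.303075142379246 0.025906751266698887
-0.03 -0.005 85 27.1 -0.0137
0.012 0.045 91 16.6 -0.0282
0.054 0.08 70 34.0 -0.0359
tape_roll [ 0.355 -0.282  0.018]
brush [0.315 0.207 0.018]
tin [ 0.826 -0.018  0.095]
```

View pics/s9.png

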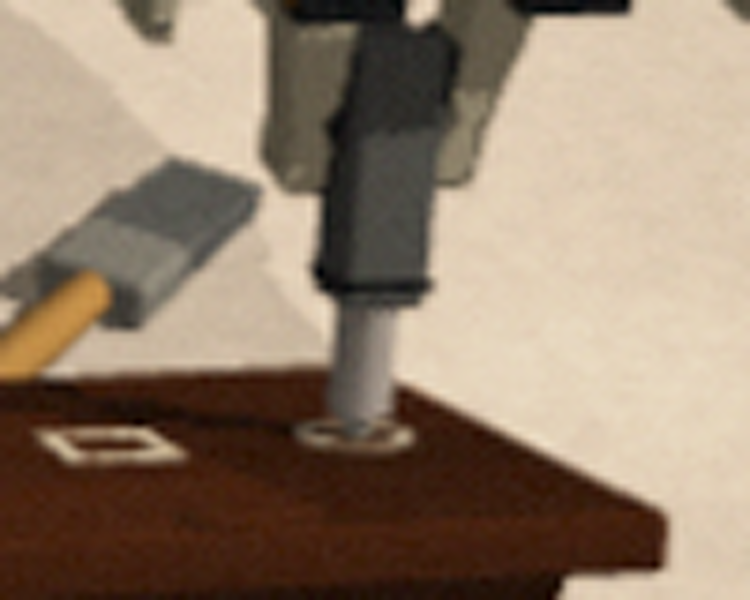

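The push along the normal is about 3.3 N, or roughly 5.8 mm sunk, with the tip inside the ring. The tilt still measures about 17.5° against the 20° slope. Handing in.

```bash
python3 -c "
from plant import *
print(close_job()); s=get_state();print(s['time_s'],s['tcp_pos'],s['contact_force'])"
```

```text
the job is handed in; nothing more can be done
None
the job is handed in; nothing more can be done
```

I lifted the gauge out of its block and am holding it with its tip pressed inside the ring of tape; I handed the job in at about 13.5 s. The moves can't tilt the tool, so I tilted the gauge in the jaws by pushing its nozzle against the block's upper edge. I then raised the grip to 35 N, turned the gauge over the ring and pressed along the board's normal.

What the last checks showed:
- **Position:** the tip was about 1 px from the ring's centre in the scene picture, a few mm. The top camera couldn't see this spot because the arm was in the way.
- **Push:** about 3.3 N along the normal, averaged over 16 noisy readings. That means about 5.8 mm sunk, roughly half the travel.
- **Grip:** 35 N commanded, and the finger opening held at 25.9 mm on the 26 mm body.
- **Squareness:** most tilt estimates were 17 to 19° against the board's 20°, so the gauge should be about 2 to 3° off square, with 7.4° allowed. The estimates did not all agree: short stretches of depth data gave values from about 15° to 34°, and I did not rely on those.
- **Tin, brush and tape roll:** never touched. The brush and tape roll measured within about 15 mm of their first positions. The tin read 50 mm different, but from the other camera, which sees a different part of its surface.

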